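# Switch on the annealer's orange rocker with the guarded stylus

## Task

Take the stylus by its wooden handle out of its aluminium stand and, with the stylus tip, press down the raised end of the orange rocker on the annealer's switch box until it has flipped fully over. Leave the other three rockers as they are and keep the gripper off the orange switch. Then hang the stylus back in the hole of its stand and let go.

Things in the scene. Friction and masses are not known exactly. Their poses are not given: they have to be found in the camera images.
- stylus_grip (a point): Loose upright stylus, 116 mm tall, 90 g: round wooden handle (18 mm diameter, 52 mm tall) above a flat copper guard disc (54 mm diameter, 4 mm thick), and below it a 9 mm steel shank, 60 mm long, with a black tip. It hangs in its stand, the guard lying on the stand's top. This point: middle of the handle, on the axis, 26 mm above the guard's top, 90 mm above the tip; z up along the stylus.
- stylus_tip (a point): The lower end of the stylus's shank, on its axis: the point to press with.
- stand_hole (a point): The stylus's stand, fixed: a square aluminium plate (90 x 90 mm, 8 mm thick) on four posts, with one round hole of 31 mm diameter. This point: the hole's centre at the plate's top face, 80 mm above the bench. The hanging stylus has its guard's underside at this height, its tip 60 mm below and its handle's middle 30 mm above it.
- switch_orange: Orange rocker switch, one of four alike (orange, blue, white, green; any order), 48 mm apart along y on the flat top, 60 mm above the bench, of a fixed grey box (170 x 230 mm). Black frame 56 (x) x 32 (y) x 8 mm; V-shaped rocker 22 mm wide, two halves 21 mm long meeting at the pivot, 10 mm above the origin. Origin: middle of the frame's underside; x along the rocker, away from the robot; z up.
- rocker_orange (a joint): Turn of the orange rocker, rad. 0 off: near half (-x) level, far half (+x) sloping up from the pivot at 0.5 rad (17 mm above the switch's origin at x = 13 mm). 0.5 fully on, at its stop: far half pressed level, 10 mm above the origin, near half raised. Starts off (0 to 0.04); stays where it is left. Pressing at x = 13 mm takes 2 to 3 N.
- rocker_blue (a joint): Turn of the blue rocker, another one in the row, rad, read the same way: 0 off, 0.5 on. It starts off and must stay so.
- rocker_white (a joint): Turn of the white rocker, another one in the row, rad, read the same way: 0 off, 0.5 on. It starts off and must stay so.
- rocker_green (a joint): Turn of the green rocker, another one in the row, rad, read the same way: 0 off, 0.5 on. It starts on and must stay so.
There are look-alikes about, which are no part of the job. What is shaped like the part that bears stylus_grip but pink is not meant. What is shaped like the part that bears stand_hole but yellow is not meant.

How it is judged:
By the outcome, as a careful person would: the job done as asked, in the order asked, and still so for the second after the job is handed in, with the robot touching nothing.
It also fails if it takes over 42 s, if anything falls off the work surface, if the arm or the gripper's body presses on something with over 40 N, if the wrist force passes 120 N, or if a joint passes its speed limit or range.

## Robot

A 7-joint arm with a two-finger parallel gripper is mounted at the origin on the work surface. World frame = base frame: x ahead of the robot, y to its left, z up, the work surface at z = 0. Lengths are in m, angles in degrees, forces in N, time in s.
With the tool pointing down it reaches from about 0.425 to 0.875 m from the base axis. Payload 4.7 kg.
Tool frame: the origin (TCP) lies between the finger pads; the fingertips stand 19 mm ahead of it and the grasp point (between the pads) is the TCP; x points along the fingers, z is the direction in which the jaws open and shut, and the axes are right-handed (so a half turn about x gives the same grasp; the last joint's range is limited). The gripper opens to 87 mm and grips with 3 to 60 N. Pads are 19 mm wide; open, the fingers measure 117 mm over their backs; the gripper's body (75 mm by 190 mm) begins 51 mm behind the grasp point.
Start: joints at [-67.431, 18.392, -4.016, 83.108, 1.295, 78.541, -3.26], TCP at [0.241, 0.604, 0.242] pointing down, gripper open.
Joint ranges: [-163.93, 163.93], [-17.29, 119.83], [-79.2, 71.16], [3.27, 140.29], [-89.18, 269.18], [5.43, 117.66], [-154.24, 154.24]. Speed limits (degrees/s): [147.25, 147.25, 180, 180, 180, 180, 180].

## Interface

Orientations are given as [roll, pitch, yaw] about the fixed x, y, z axes, in that order (R = Rz(yaw) Ry(pitch) Rx(roll)).
In Python, from cell import monitor, read_camera, camera_model, env, regions_of gives the robot as it stands. The module is installed in compiled form; this text tells all that it offers.
- The arm moves only by the tool step_arm, never from a script. Its argument "deltas" is a list of rows, each a list of 5 numbers: the gripper's target within -1 to 1 (fully open at 1, half-way at 0, shut at -1), then the shift along the tool's x, y, z in m, then the turn about the tool's x in degrees. A call has 1 to 12 rows; each row is the pose to reach, as a shift and turn from the pose commanded when the call began, along the tool's axes at that moment; what a row does not reach only later rows make up. A row lasts 1/8 s, in which the tool goes at most 62.5 mm and 10.7 degrees, less where a joint would pass 70% of its speed; a pose out of reach is approached as far as the arm can. A call with a gripper value outside its range is refused whole. The fingers move at their own pace and stop on an object; "newtons" is the grip in N (left out, the last holds). Time passes only in rows, so rows that repeat a pose let the fingers close. It gives the time, the measured TCP pose, the force and the opening at its end, in the units of the state.
- monitor.get_obs(): the state, without advancing time (a new reading comes with each control period).
- read_camera(name): name is "scene" or "top" or "wrist"; returns (picture, depth): 384x512x3 uint8, red, green, blue; 384x512 float32, m along the optical axis (not along the pixel's ray), 0 where there is no reading.
- camera_model(name): a dict with "fx", "fy", "cx", "cy" (pixels), "xyz" and "attitude" of the camera in the world. Camera axes: x right, y down, z forward; pixel columns grow to the right and rows downward; lengths in m; the calibration is good to about 2 mm. A picture is of the moment at which its call begins: read the wrist's pose just before it. camera_model takes no time and is no camera call; for the wrist camera it gives the pose at the moment of the call.
- env.sign_off(): hands the job in, once; it reports no verdict.
Trained networks look in the newest picture that a camera, given by its name, has taken for a name from the list of things; names that differ only in an ending like _2 or _b are one class to them, and where a whole thing is asked for, a point or a joint stands for the part that bears it (a point fixed in the world has none). Each returns a list of dicts, best first, with "p" (0 to 1); they miss things now and then, are a little off and sometimes report something else, mostly with a low value. They report only what shows in the picture. A call takes as long as a camera call. They do not tell look-alikes from the thing itself.
- regions_of(camera, thing): "pixels" (384x512 bool, what is visible of it) and "pixel" ([column, row] in pixels, amid what is visible of it).
The state is a dict: "time_s": time; "qpos": joint angles; "joint_velocities": joint speeds; "effort": joint torques, N m; "tool_pos": TCP position; "tool_rot": TCP orientation; "force": force on the tool from outside, world axes, zero at the start; "wrist_torque": the same for the moment, N m; "grip_width": finger opening in m.
Only numpy, scipy, OpenCV 4.12 (cv2) and the standard library are available. Lean on these libraries where they do the work, as an engineer would, in place of code of your own. Each camera call takes 0.05 s, during which the arm holds its last target. There are 200 camera calls.

## Working session

There is one attempt and no reset: what is moved stays moved. The work goes in short steps, Python scripts to look and compute and a tool call to move; the robot and the scene stay as the last step left them, time stands still between calls to the robot, and variables do not carry over. Pictures are saved under pics/ and viewed, about 8 in all and at most 12, crops included, and the job is handed in when it is done.

Besides the shell and the picture viewer there is one more tool, called after "Request:" as a command line: name --pt "numbers of a row" for each row, then --argument value for the rest. step_arm: Moves the arm, as the interface text tells. Its arguments: {"type":"object","properties":{"deltas":{"type":"array"},"newtons":{"type":"number"}},"required":["deltas"]}

```bash
mkdir -p pics
cat > h.py <<'E'
import numpy as np, cv2
from cell import monitor, read_camera, camera_model, env, regions_of
from scipy.spatial.transform import Rotation as R
def rot(m):
    a=np.array(m["attitude"],float)
    if a.shape==(3,3): return a
    if a.size==4: return R.from_quat(a).as_matrix()
    return R.from_euler('xyz',a,degrees=True).as_matrix()
def world(m,d):
    v,u=np.mgrid[:384,:512]
    P=np.stack([(u-m["cx"])/m["fx"]*d,(v-m["cy"])/m["fy"]*d,d],-1)
    return P@rot(m).T+np.array(m["xyz"])
def look(n,f=None):
    m=camera_model(n); p,d=read_camera(n)
    if f: cv2.imwrite('pics/'+f,p[:,:,::-1])
    return m,p,d,world(m,d)
E
python3 - <<'E'
from h import *
o=monitor.get_obs(); print({k:np.round(v,3).tolist() for k,v in o.items()})
ims=[]
for n in ["scene","top"]:
    m,p,d,W=look(n); print(n,m); ims.append(p)
    for t in ["stylus_grip","stand_hole","switch_orange"]:
        for r in regions_of(n,t)[:6]:
            k=r["pixels"]&(d>0); 
            print(t,round(r["p"],2),np.round(r["pixel"]),k.sum(),np.round(np.median(W[k],0),3),np.round(np.percentile(W[k][:,2],[5,95]),3),np.median(p[k],0))
cv2.imwrite('pics/a.png',cv2.resize(np.vstack(ims),None,fx=.78,fy=.78)[:,:,::-1])
E
```

```text
{'time_s': 0.0, 'qpos': [-67.431, 18.441, -4.013, 83.176, 1.297, 78.541, -3.257], 'joint_velocities': [0.002, 0.022, -0.015, -0.052, 0.007, 0.037, 0.021], 'effort': [-0.0, -49.128, -0.404, -31.253, -0.064, 0.044, 0.0], 'tool_pos': [0.241, 0.603, 0.24], 'tool_rot': [-175.871, 89.887, -107.629], 'force': [0.252, 0.074, -0.226], 'wrist_torque': [0.003, 0.001, -0.016], 'grip_width': 0.087}
scene {'fx': 457.14711703392567, 'fy': 457.14711703392567, 'cx': 253.28420054858313, 'cy': 190.34888052306198, 'xyz': array([0.87138153, 0.07481955, 0.79202034]), 'attitude': array([-150.50973801,   -0.20800635,  101.50456387])}
stylus_grip 0.85 [342. 289.] 863 [0.626 0.171 0.064] [0.061 0.116] [190. 108. 128.]
stylus_grip 0.73 [352. 220.] 775 [0.507 0.169 0.084] [0.082 0.135] [179.  99.  56.]
stand_hole 0.9 [344. 237.] 2618 [0.52  0.171 0.079] [0.004 0.081] [183. 171. 155.]
stand_hole 0.7 [361. 161.] 2857 [0.36  0.183 0.078] [0.004 0.081] [192. 173.   0.]
switch_orange 0.93 [138. 200.] 508 [ 0.528 -0.208  0.069] [0.064 0.077] [141.5  68.    2. ]
top {'fx': 459.9422184878809, 'fy': 459.9422184878809, 'cx': 257.3009220888672, 'cy': 192.23999617863865, 'xyz': array([ 3.79524935e-01, -1.03762633e-03,  1.12398602e+00]), 'attitude': array([-173.92084596,   -1.7662498 ,  -88.44921687])}
stylus_grip 0.96 [174. 137.] 430 [0.616 0.166 0.065] [0.06  0.116] [237. 148. 166.]
stand_hole 0.74 [165. 255.] 1811 [0.345 0.18  0.08 ] [0.005 0.083] [239. 230.  61.]
stand_hole 0.57 [170. 196.] 1285 [0.49  0.164 0.08 ] [0.006 0.084] [239. 237. 226.]
switch_orange 0.56 [336. 182.] 336 [ 0.522 -0.212  0.07 ] [0.064 0.079] [191.  103.5  50. ]
```

View pics/a.png

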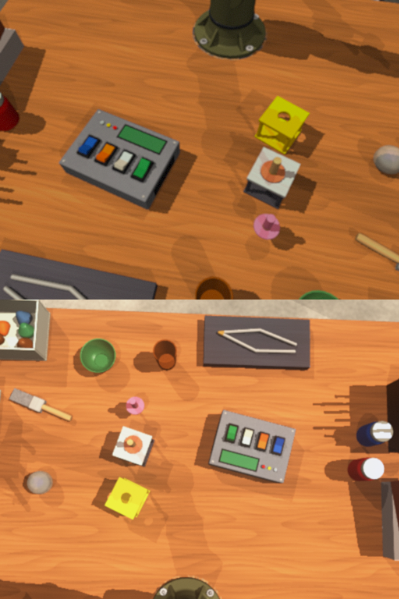

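The copper stylus with the wooden handle is at scene (352,220), in the aluminium stand at (344,237). The decoys are the pink stylus at (342,289) and the yellow stand at (361,161). The orange rocker at (138,200) lies between blue and white. I'll measure these and confirm with a crop.

```bash
cat > meas.py <<'E'
from h import *
def meas(n,f=None):
    m,p,d,W=look(n); ok=d>0
    hsv=cv2.cvtColor(p,cv2.COLOR_RGB2HSV)
    z=W[...,2]; near=lambda x,y,r:(np.hypot(W[...,0]-x,W[...,1]-y)<r)&ok
    s=near(.50,.168,.085)
    k=(s&(z>.074)&(z<.09)&(W[...,0]>.435)).astype(np.uint8)
    c=max(cv2.findContours(k,cv2.RETR_EXTERNAL,cv2.CHAIN_APPROX_NONE)[0],key=cv2.contourArea)[:,0]
    print(n,"plate rect",cv2.minAreaRect(W[c[:,1],c[:,0],:2].astype(np.float32)))
    h=near(.50,.168,.04)&(z>.1); H=W[h]
    print(" handle n",h.sum(),"mean",H.mean(0).round(4),"zmax",H[:,2].max().round(4))
    T=H[H[:,2]>np.percentile(H[:,2],99)-.004]; print(" cap",len(T),T.mean(0).round(4), np.ptp(T,axis=0).round(4))
    g=near(.50,.168,.045)&(z>.0815)&(z<.088)&(hsv[...,1]>90)
    if g.sum()>5: print(" guard",g.sum(),cv2.minEnclosingCircle(W[g][:,:2].astype(np.float32)))
    b=near(.52,-.17,.18)&(z>.055)&(z<.064)
    k=b.astype(np.uint8); c=max(cv2.findContours(k,cv2.RETR_EXTERNAL,cv2.CHAIN_APPROX_NONE)[0],key=cv2.contourArea)[:,0]
    print(" box",cv2.minAreaRect(W[c[:,1],c[:,0],:2].astype(np.float32)),W[b][:,2].mean())
    b=near(.52,-.17,.12)&(z>.063)&(z<.085)
    for nm,lo,hi,sm in [("orange",3,20,150),("blue",100,125,120),("green",45,85,100)]:
        k=b&(hsv[...,0]>=lo)&(hsv[...,0]<=hi)&(hsv[...,1]>sm)
        if k.sum()>20: print(" ",nm,k.sum(),cv2.minAreaRect(W[k][:,:2].astype(np.float32)),W[k].mean(0).round(4),np.percentile(W[k][:,2],[2,98]).round(4))
    return p
if __name__=="__main__":
    a=meas("scene"); meas("top")
    cv2.imwrite('pics/b.png',np.hstack([cv2.resize(a[130:320,290:430],None,fx=2.8,fy=2.8),cv2.resize(a[130:320,70:240],None,fx=2.3,fy=2.8)])[:,:,::-1])
E
python3 meas.py
```

```text
scene plate rect ((0.4977187514305115, 0.17393366992473602), (0.09001076221466064, 0.09264524281024933), 72.29801940917969)
 handle n 187 mean [0.5047 0.1702 0.1249] zmax 0.1379
 cap 79 [0.5014 0.1712 0.1352] [0.0166 0.0153 0.0048]
 guard 507 ((0.501430869102478, 0.1707199215888977), 0.027347806841135025)
 box ((0.5100455284118652, -0.18246719241142273), (0.231094628572464, 0.17139361798763275), 76.93836212158203) 0.059304216513333105
  orange 347 ((0.5235497951507568, -0.21082639694213867), (0.027740981429815292, 0.049469687044620514), 76.37057495117188) [ 0.5259 -0.21    0.071 ] [0.0659 0.0789]
  blue 321 ((0.5125959515571594, -0.2570062279701233), (0.026193682104349136, 0.04826334863901138), 82.40813446044922) [ 0.5146 -0.2565  0.0711] [0.0656 0.0789]
  green 371 ((0.5004450082778931, -0.16160927712917328), (0.14119890332221985, 0.10283493250608444), 70.72581481933594) [ 0.5442 -0.1177  0.0709] [0.0639 0.0788]
top plate rect ((0.4971480369567871, 0.1701747477054596), (0.09118714928627014, 0.08988881856203079), 72.28710174560547)
 handle n 76 mean [0.4987 0.1657 0.1304] zmax 0.1411
 cap 22 [0.5004 0.1675 0.1383] [0.0132 0.0153 0.0045]
 guard 317 ((0.500594437122345, 0.16818231344223022), 0.0272316113114357)
 box ((0.5090973973274231, -0.18663717806339264), (0.23016881942749023, 0.17069467902183533), 76.72647094726562) 0.06057655024524457
  orange 217 ((0.525019645690918, -0.21421687304973602), (0.025536905974149704, 0.04716429486870766), 75.24047088623047) [ 0.5244 -0.2136  0.0727] [0.0658 0.0813]
  blue 178 ((0.5128546953201294, -0.2607601284980774), (0.022001374512910843, 0.04360402375459671), 76.87628936767578) [ 0.5126 -0.2605  0.0735] [0.0674 0.0823]
  green 363 ((0.5032935738563538, -0.15365368127822876), (0.10860700160264969, 0.11214073747396469), 76.25581359863281) [ 0.509  -0.13    0.0688] [0.0631 0.0805]
```

View pics/b.png

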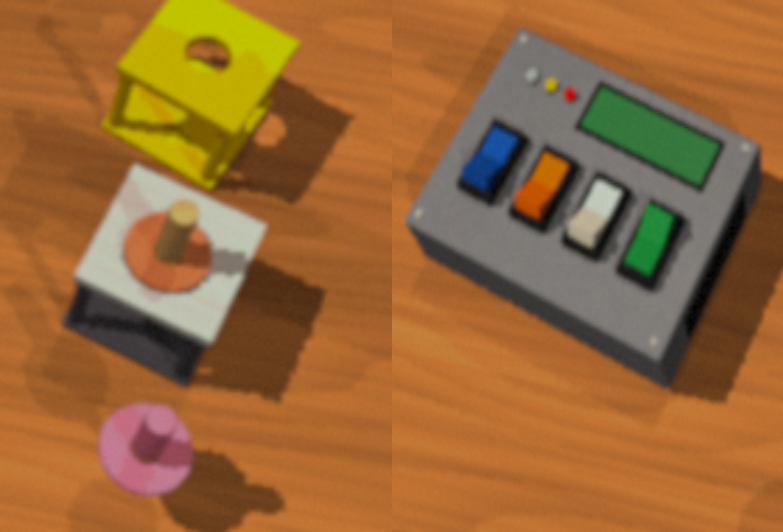

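Confirmed: wooden handle and copper guard in the aluminium stand; orange is second from the left, with its far half raised. Next I work out the move axes.

```bash
cat > to.py <<'E'
from h import *
import sys
o=monitor.get_obs(); t=np.array([float(a) for a in sys.argv[1:4]])
M=R.from_euler('xyz',o["tool_rot"],degrees=True).as_matrix()
print("t",round(o["time_s"],2),"pos",np.round(o["tool_pos"],4),"rot",np.round(o["tool_rot"],2),"F",np.round(o["force"],2),"w",round(o["grip_width"],4))
print("toolz",M[:,2].round(3),"tooly",M[:,1].round(3),"delta",(M.T@(t-o["tool_pos"])).round(4))
E
python3 to.py .501 .1695 .24; python3 -c "
from h import *; print(camera_model('wrist'))"
```

```text
t 0.5 pos [0.241  0.6037 0.2415] rot [-120.96   90.    -52.72] F [ 0.18 -0.46  0.83] w 0.0873
toolz [ 0.371  0.929 -0.   ] tooly [-0.929  0.371 -0.   ] delta [ 0.0016 -0.4024 -0.3068]
{'fx': 344.88617873710405, 'fy': 344.88617873710405, 'cx': 253.21086110161798, 'cy': 191.33698003992572, 'xyz': array([0.17367237, 0.63085001, 0.38387274]), 'attitude': array([1.64617815e+02, 3.68873325e-03, 6.82291842e+01])}
```

Request:
step_arm --pt "1 0 -0.045 -0.034 0" --pt "1 0 -0.09 -0.068 0" --pt "1 0 -0.135 -0.102 0" --pt "1 0 -0.18 -0.137 0" --pt "1 0 -0.225 -0.171 0" --pt "1 0 -0.27 -0.205 0" --pt "1 0 -0.315 -0.24 0" --pt "1 0 -0.36 -0.274 0" --pt "1 0 -0.402 -0.307 0" --pt "1 0 -0.402 -0.307 0" --pt "1 0 -0.402 -0.307 0"

```text
time_s: 1.88
tool_pos: [0.5003, 0.1701, 0.2416]
tool_rot: [36.3, 90.0, 104.5]
force: [-1.0, 0.8, -0.6]
grip_width: 0.087
```

```bash
python3 to.py .501 .1695 .112
python3 - <<'E'
from meas import *
try: p=meas("wrist"); cv2.imwrite('pics/c.png',p[:,:,::-1])
except Exception as e: print(e); look("wrist","c.png")
E
```

```text
t 1.88 pos [0.5003 0.1701 0.2416] rot [ 36.28  89.95 104.52] F [-1.    0.81 -0.59] w 0.087
toolz [0.371 0.929 0.001] tooly [-0.929  0.371  0.   ] delta [ 0.1296 -0.0009 -0.0004]
wrist plate rect ((0.49748823046684265, 0.1723128855228424), (0.09025391191244125, 0.09051068872213364), 72.38745880126953)
 handle n 24994 mean [0.4757 0.1791 0.3189] zmax 0.3382
 cap 5662 [0.4758 0.1777 0.3343] [0.0258 0.059  0.0056]
 guard 2037 ((0.5002129077911377, 0.16971619427204132), 0.027083465829491615)
 box ((0.4564741551876068, -0.06837889552116394), (0.033062081784009933, 0.018309542909264565), 67.43983459472656) 0.05881238276398633
```

View pics/c.png

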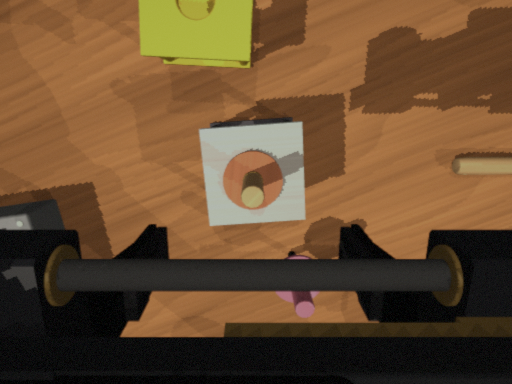

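The wrist view agrees: guard centre at (0.500, 0.170), pixel (253,180), under the open jaws. Descending to grasp.

Request:
step_arm --pt "1 0.05 0 0 0" --pt "1 0.1 0 0 0" --pt "1 0.13 0 0 0" --pt "1 0.13 0 0 0" --pt "1 0.13 0 0 0" --pt "-1 0.13 0 0 0" --pt "-1 0.13 0 0 0" --pt "-1 0.13 0 0 0" --pt "-1 0.13 0 0 0" --pt "-1 0.13 0 0 0" --pt "-1 0.13 0 0 0" --newtons 35

```text
time_s: 3.3
tool_pos: [0.5005, 0.1695, 0.1115]
tool_rot: [107.6, 90.0, 175.8]
force: [1.0, 0.7, -0.2]
grip_width: 0.0349
```

Request:
step_arm --pt "-1 0 0 0 0" --pt "-1 0 0 0 0" --pt "-1 0 0 0 0" --pt "-1 0 0 0 0"

```text
time_s: 3.8
tool_pos: [0.5005, 0.1695, 0.1115]
tool_rot: [158.2, 90.0, -133.6]
force: [-0.3, 0.1, 0.3]
grip_width: 0.0174
```

Request:
step_arm --pt "-1 -0.03 0 0 0" --pt "-1 -0.08 0 0 0" --pt "-1 -0.12 0 0 0" --pt "-1 -0.12 -0.022 -0.043 0" --pt "-1 -0.12 -0.044 -0.086 0" --pt "-1 -0.12 -0.067 -0.129 0" --pt "-1 -0.12 -0.089 -0.172 0" --pt "-1 -0.12 -0.111 -0.215 0" --pt "-1 -0.12 -0.133 -0.258 0" --pt "-1 -0.12 -0.155 -0.301 0" --pt "-1 -0.12 -0.178 -0.344 0" --pt "-1 -0.12 -0.178 -0.344 0"

```text
time_s: 5.3
tool_pos: [0.537, -0.2213, 0.2314]
tool_rot: [-172.7, 89.8, -104.9]
force: [0.2, 0.1, -1.8]
grip_width: 0.017
```

```bash
python3 to.py .538 -.2155 .23
python3 - <<'E'
from h import *
m,p,d,W=look("wrist"); q=look("scene")
hsv=cv2.cvtColor(p,cv2.COLOR_RGB2HSV); z=W[...,2]
box=(d>0)&(z>.063)&(z<.085)
for nm,lo,hi,sm in [("orange",3,20,150),("blue",100,125,120),("green",45,85,100)]:
    k=box&(hsv[...,0]>=lo)&(hsv[...,0]<=hi)&(hsv[...,1]>sm)&(W[...,0]>.45)
    if k.sum()>50: print(nm,k.sum(),cv2.minAreaRect(W[k][:,:2].astype(np.float32)),W[k].mean(0).round(4))
k=((d>0)&(abs(z-.06)<.003)).astype(np.uint8)
print("box",cv2.minAreaRect(W[k>0][:,:2].astype(np.float32)))
for c,(dd,WW) in [("wrist",(d,W)),("scene",q[2:])]:
    for t in ["stylus_grip","switch_orange"]:
        for r in regions_of(c,t)[:3]:
            kk=r["pixels"]&(dd>0); print(c,t,round(r["p"],2),r["pixel"],kk.sum(),np.median(WW[kk],0).round(4))
# hole in scene: pixels in plate far below
W=q[3]; a=(np.hypot(W[...,0]-.4975,W[...,1]-.172)<.07)&(abs(W[...,2]-.08)<.005)
a=a.astype(np.uint8); cs,h=cv2.findContours(a,cv2.RETR_CCOMP,cv2.CHAIN_APPROX_NONE)
for c,hh in zip(cs,h[0]):
    if len(c)>15:
        c=c[:,0]; P=W[c[:,1],c[:,0],:2].astype(np.float32); print("hole" if hh[3]>=0 else "outer",len(c),cv2.minEnclosingCircle(P),P.mean(0))
cv2.imwrite('pics/d.png',np.vstack([p,q[1]])[:,:,::-1][::1,::1]); im=cv2.imread('pics/d.png'); cv2.imwrite('pics/d.png',cv2.resize(im,None,fx=.78,fy=.78))
E
```

```text
t 5.3 pos [ 0.537  -0.2213  0.2314] rot [-172.66   89.82 -104.87] F [ 0.24  0.09 -1.76] w 0.017
toolz [ 0.378  0.926 -0.003] tooly [-0.926  0.378 -0.   ] delta [0.0014 0.0012 0.0057]
orange 1289 ((0.5246174931526184, -0.21275515854358673), (0.02421567775309086, 0.04614114761352539), 76.9166030883789) [ 0.5231 -0.212   0.0715]
blue 1292 ((0.5297902822494507, -0.20431393384933472), (0.1406344771385193, 0.04575559124350548), 73.17789459228516) [ 0.5126 -0.2587  0.0716]
green 1393 ((0.5448364019393921, -0.11784937232732773), (0.025426136329770088, 0.045886777341365814), 74.88928985595703) [ 0.543  -0.1189  0.0718]
box ((0.500896692276001, -0.2915289103984833), (0.4662005603313446, 0.20008593797683716), 85.48943328857422)
wrist stylus_grip 0.62 [252.7, 221.9] 5090 [ 0.528  -0.2172  0.2035]
wrist switch_orange 0.61 [256.8, 157.0] 2039 [ 0.5207 -0.2107  0.0691]
scene stylus_grip 0.93 [106.8, 170.4] 326 [ 0.5525 -0.2172  0.2025]
scene stylus_grip 0.91 [340.4, 289.6] 842 [0.6264 0.1707 0.0643]
scene switch_orange 0.72 [137.4, 197.2] 542 [ 0.5267 -0.2077  0.0685]
outer 181 ((0.49840253591537476, 0.1736808717250824), 0.0629398450255394) [0.5002163  0.17422195]
hole 49 ((0.4992774426937103, 0.17416660487651825), 0.017488231882452965) [0.49842614 0.1737296 ]
```

View pics/d.png

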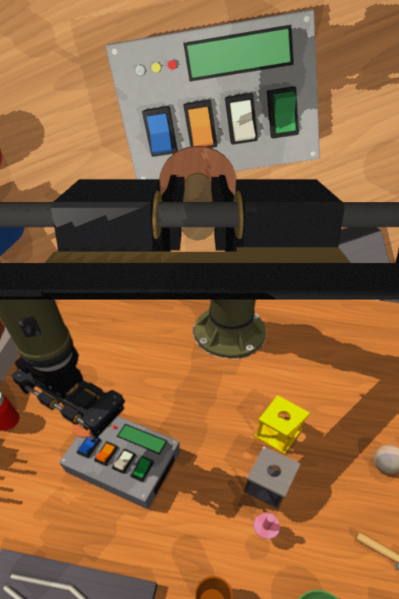

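Request:
step_arm --pt "-1 0.02 0 0 0" --pt "-1 0.03 0 0 0" --pt "-1 0.03 0 0 0"

```text
time_s: 5.98
tool_pos: [0.5379, -0.215, 0.2008]
tool_rot: [89.5, 89.9, 157.8]
force: [-0.6, -0.2, -1.0]
grip_width: 0.017
```

```bash
python3 to.py .538 -.216 .172
python3 - <<'E'
from h import *
m,p,d,W=look("scene"); o=monitor.get_obs()
hsv=cv2.cvtColor(p,cv2.COLOR_RGB2HSV)
for r in regions_of("scene","stylus_grip")[:2]:
    k=r["pixels"]&(d>0); P=W[k]; print(r["pixel"],k.sum(),np.percentile(P,[3,50,97],axis=0).round(4).tolist())
cv2.imwrite('pics/e.png',cv2.resize(p[130:270,60:220],None,fx=4,fy=4,interpolation=cv2.INTER_CUBIC)[:,:,::-1])
E
```

```text
t 5.97 pos [ 0.5379 -0.215   0.2008] rot [ 89.47  89.9  157.77] F [-0.59 -0.22 -0.98] w 0.017
toolz [0.37  0.929 0.   ] tooly [-0.929  0.37   0.002] delta [ 0.0288 -0.0005 -0.0009]
[340.7, 289.4] 858 [[0.5994, 0.1506, 0.0615], [0.6262, 0.171, 0.0641], [0.6445, 0.1974, 0.1162]]
[110.2, 179.5] 308 [[0.5403, -0.235, 0.1226], [0.5532, -0.2144, 0.1722], [0.5652, -0.1951, 0.1855]]
```

View pics/e.png

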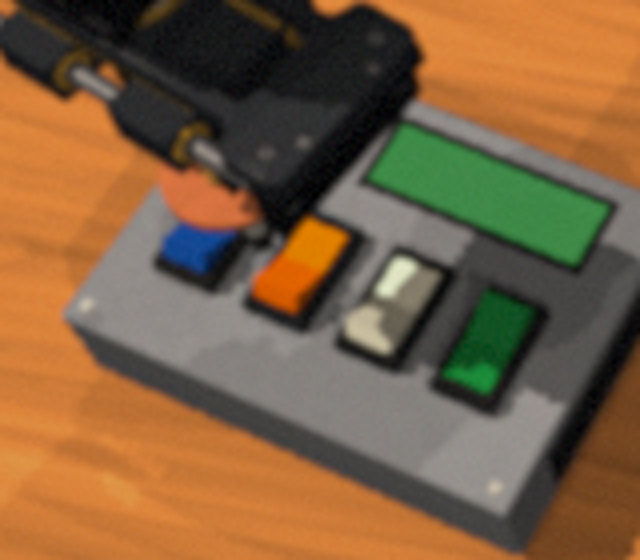

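Request:
step_arm --pt "-1 0.015 0 -0.001 0" --pt "-1 0.028 0 -0.001 0" --pt "-1 0.03 0 -0.001 0" --pt "-1 0.032 0 -0.001 0" --pt "-1 0.034 0 -0.001 0" --pt "-1 0.036 0 -0.001 0" --pt "-1 0.038 0 -0.001 0" --pt "-1 0.039 0 -0.001 0" --pt "-1 0.039 0 -0.001 0" --newtons 50

```text
time_s: 7.2
tool_pos: [0.5385, -0.2169, 0.1628]
tool_rot: [-79.2, 89.9, -11.0]
force: [0.2, 0.1, -0.2]
grip_width: 0.017
```

Request:
step_arm --pt "-1 0.001 0 0 0" --pt "-1 0.001 0 0 0"

```text
time_s: 7.45
tool_pos: [0.5383, -0.217, 0.1617]
tool_rot: [-83.1, 89.9, -14.8]
force: [1.6, 0.1, 0.0]
grip_width: 0.0173
```

Request:
step_arm --pt "-1 0.001 0 0 0" --pt "-1 0.001 0 0 0"

```text
time_s: 7.7
tool_pos: [0.5384, -0.217, 0.1614]
tool_rot: [-70.6, 89.9, -2.4]
force: [0.0, 0.7, 5.0]
grip_width: 0.0168
```

Request:
step_arm --pt "-1 0.001 0 0 0" --pt "-1 0.001 0 0 0"

```text
time_s: 7.95
tool_pos: [0.5386, -0.2171, 0.1612]
tool_rot: [-64.8, 89.9, 3.4]
force: [-1.2, 1.3, 9.1]
grip_width: 0.0169
```

Force climbs steeply (0 → 5 → 9 N) at tip height about 70 mm, so the rocker is at its stop. Lifting and checking.

Request:
step_arm --pt "-1 -0.02 0 0 0" --pt "-1 -0.05 0 0 0" --pt "-1 -0.075 0 0 0" --pt "-1 -0.075 0.01 0.04 0" --pt "-1 -0.075 0.02 0.08 0" --pt "-1 -0.075 0.03 0.12 0" --pt "-1 -0.075 0.03 0.12 0" --pt "-1 -0.075 0.03 0.12 0"

```text
time_s: 8.95
tool_pos: [0.5539, -0.0951, 0.2339]
tool_rot: [141.0, 89.9, -150.8]
force: [-0.2, -0.1, -1.9]
grip_width: 0.017
```

```bash
python3 to.py .4975 .172 .232
python3 - <<'E'
from h import *
ims=[]
for n in ["scene","wrist"]:
    m,p,d,W=look(n); ims.append(p)
    hsv=cv2.cvtColor(p,cv2.COLOR_RGB2HSV)
    c,s=np.cos(np.radians(-13.2)),np.sin(np.radians(-13.2))
    for nm,ctr in [("blue",(.5135,-.2595)),("orange",(.5255,-.213)),("white",(.5355,-.166)),("green",(.5455,-.1195))]:
        dx=W[...,0]-ctr[0]; dy=W[...,1]-ctr[1]; u=dx*c+dy*s; v=-dx*s+dy*c
        for lab,a in [("near",-13),("far",13)]:
            k=(d>0)&(abs(u-a)<9) if 0 else (d>0)&(abs(u-a/1000)<.004)&(abs(v)<.007)&(W[...,2]<.09)
            print(n,nm,lab,k.sum(),np.median(W[k][:,2]).round(4) if k.any() else None)
cv2.imwrite('pics/f.png',np.hstack([cv2.resize(ims[0][130:270,60:220],None,fx=2.4,fy=2.4),cv2.resize(ims[1],(400,336))])[:,:,::-1])
m,p,d,W=look("scene")
for r in regions_of("scene","stylus_grip")[:2]:
    k=r["pixels"]&(d>0); print(r["pixel"],k.sum(),np.percentile(W[k],[3,50,97],axis=0).round(4).tolist())
E
```

```text
t 8.95 pos [ 0.5539 -0.0951  0.2339] rot [ 141.     89.89 -150.78] F [-0.19 -0.1  -1.95] w 0.017
toolz [ 0.371  0.929 -0.002] tooly [-0.929  0.371  0.001] delta [0.0017 0.1514 0.2271]
scene blue near 28 0.0691
scene blue far 22 0.0777
scene orange near 37 0.0749
scene orange far 31 0.0695
scene white near 34 0.0694
scene white far 29 0.0762
scene green near 42 0.0759
scene green far 32 0.0697
wrist blue near 128 0.0694
wrist blue far 142 0.0769
wrist orange near 116 0.0749
wrist orange far 121 0.0693
wrist white near 131 0.0696
wrist white far 145 0.0764
wrist green near 126 0.0758
wrist green far 60 0.0696
[340.2, 288.4] 825 [[0.6011, 0.1514, 0.0615], [0.6262, 0.1709, 0.0644], [0.6437, 0.1973, 0.1164]]
[178.2, 192.5] 420 [[0.5561, -0.1182, 0.1532], [0.5676, -0.0946, 0.2059], [0.5802, -0.0722, 0.2083]]
```

View pics/f.png

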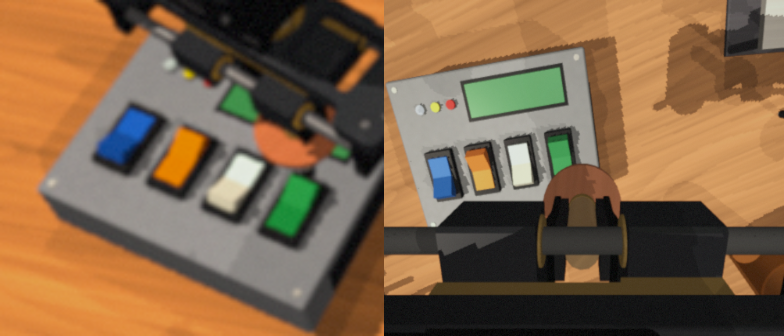

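Orange has flipped: far half level, near half raised, the others unchanged. Its near half reads 0.9 mm lower than green's, so I'll compare slopes to be sure it is fully over.

Run:
```python
from h import *
c,s=np.cos(np.radians(-13.2)),np.sin(np.radians(-13.2))
for n in ["wrist","scene"]:
  A=[look(n) for _ in range(3)]
  W=np.concatenate([a[3][a[2]>0] for a in A])
  for nm,ctr in [("orange",(.5255,-.213)),("green",(.5455,-.1195))]:
    dx=W[:,0]-ctr[0]; dy=W[:,1]-ctr[1]; u=dx*c+dy*s; v=-dx*s+dy*c
    for lab,lo,hi in [("near",-.016,-.004),("far",.005,.017)]:
        k=(u>lo)&(u<hi)&(abs(v)<.007)&(W[:,2]<.09)&(W[:,2]>.064)
        f=np.polyfit(u[k],W[k,2],1); print(n,nm,lab,k.sum(),"angle",np.arctan(f[0]).round(3),"z at pivot",f[1].round(4))
```

```text
wrist orange near 525 angle -0.503 z at pivot 0.068
wrist orange far 541 angle -0.004 z at pivot 0.0693
wrist green near 546 angle -0.473 z at pivot 0.0692
wrist green far 401 angle 0.005 z at pivot 0.0694
scene orange near 165 angle -0.441 z at pivot 0.0686
scene orange far 135 angle 0.006 z at pivot 0.0691
scene green near 174 angle -0.495 z at pivot 0.069
scene green far 141 angle 0.037 z at pivot 0.0692
```

Slope −0.50 rad and far half level: fully on. Returning to above the stand hole.

Request:
step_arm --pt "-1 0 0.025 0.038 0" --pt "-1 0 0.05 0.076 0" --pt "-1 0 0.075 0.114 0" --pt "-1 0 0.1 0.152 0" --pt "-1 0 0.125 0.19 0" --pt "-1 0 0.145 0.218 0" --pt "-1 0 0.151 0.227 0" --pt "-1 0 0.151 0.227 0" --pt "-1 0 0.151 0.227 0"

```text
time_s: 10.58
tool_pos: [0.4992, 0.1705, 0.2346]
tool_rot: [-127.7, 90.0, -59.6]
force: [-0.7, 0.1, -0.8]
grip_width: 0.0168
```

```bash
python3 to.py .4975 .172 .115
python3 - <<'E'
from h import *
m,p,d,W=look("wrist")
z=W[...,2]; k=(d>0)&(abs(z-.08)<.004)&(np.hypot(W[...,0]-.4975,W[...,1]-.172)<.07)
print("plate",cv2.minAreaRect(W[k][:,:2].astype(np.float32)))
g=(d>0)&(z>.19)&(z<.212)&(np.hypot(W[...,0]-.4975,W[...,1]-.172)<.04)
P=W[g]; print("guard",g.sum(),np.percentile(P,[2,50,98],axis=0).round(4).tolist())
q=look("scene")
cv2.imwrite('pics/g.png',np.hstack([cv2.resize(p,(420,315)),cv2.resize(q[1][130:300,270:440],(315,315))])[:,:,::-1])
E
```

```text
t 10.57 pos [0.4992 0.1705 0.2346] rot [-127.73   89.95  -59.64] F [-0.75  0.07 -0.82] w 0.0168
toolz [ 0.373  0.928 -0.   ] tooly [-0.928  0.373 -0.001] delta [0.1196 0.0022 0.0008]
plate ((0.49694716930389404, 0.17237132787704468), (0.0903528556227684, 0.08956987410783768), 72.21341705322266)
guard 3410 [[0.4729, 0.149, 0.204], [0.4856, 0.1774, 0.2063], [0.5081, 0.1963, 0.21]]
```

View pics/g.png

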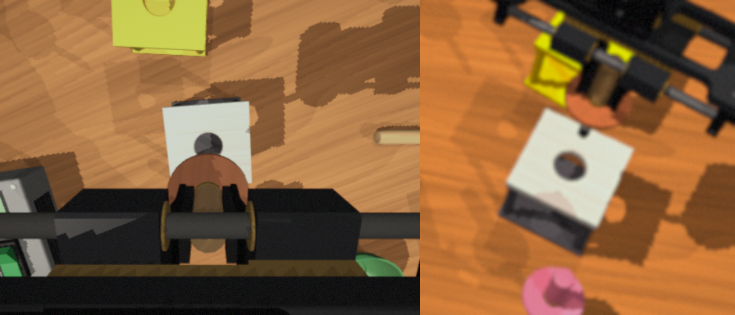

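Stylus upright over the hole; xy error ~2 mm against 11 mm clearance. Lowering in.

Request:
step_arm --pt "-1 0.02 0.002 0.001 0" --pt "-1 0.05 0.002 0.001 0" --pt "-1 0.07 0.002 0.001 0" --pt "-1 0.09 0.002 0.001 0" --pt "-1 0.105 0.002 0.001 0" --pt "-1 0.115 0.002 0.001 0" --pt "-1 0.12 0.002 0.001 0" --pt "-1 0.122 0.002 0.001 0" --pt "-1 0.122 0.002 0.001 0" --pt "-1 0.122 0.002 0.001 0"

```text
time_s: 11.92
tool_pos: [0.4974, 0.1744, 0.1131]
tool_rot: [-38.4, 89.9, 29.8]
force: [-0.9, 0.5, -1.0]
grip_width: 0.0171
```

Request:
step_arm --pt "-1 0.001 0 0 0" --pt "-1 0.001 0 0 0"

```text
time_s: 12.18
tool_pos: [0.497, 0.1742, 0.1116]
tool_rot: [-42.5, 90.0, 25.7]
force: [0.9, 1.0, -0.7]
grip_width: 0.0169
```

Request:
step_arm --pt "-0.3 0 0 0 0" --pt "-0.3 0 0 0 0" --pt "0.2 0 0 0 0" --pt "0.5 0 0 0 0" --pt "1 0 0 0 0" --pt "1 0 0 0 0" --pt "1 0 0 0 0" --pt "1 0 0 0 0"

```text
time_s: 13.18
tool_pos: [0.497, 0.1742, 0.1116]
tool_rot: [-24.2, 90.0, 44.0]
force: [0.7, -0.1, -0.2]
grip_width: 0.0814
```

Request:
step_arm --pt "1 -0.02 0 0 0" --pt "1 -0.06 0 0 0" --pt "1 -0.1 0 0 0" --pt "1 -0.14 0 0 0" --pt "1 -0.14 0 0.05 0" --pt "1 -0.14 0 0.1 0" --pt "1 -0.14 0 0.15 0" --pt "1 -0.14 0 0.2 0" --pt "1 -0.14 0 0.2 0"

```text
time_s: 14.3
tool_pos: [0.57, 0.3648, 0.2494]
tool_rot: [106.3, 89.9, 174.9]
force: [-0.5, -0.6, -0.1]
grip_width: 0.0873
```

```bash
python3 to.py .4975 .172 .115
python3 - <<'E'
from meas import *
p=meas("scene")
cv2.imwrite('pics/i.png',np.hstack([cv2.resize(p[130:320,290:430],None,fx=2.8,fy=2.8),cv2.resize(p[130:320,70:240],None,fx=2.3,fy=2.8)])[:,:,::-1])
E
```

```text
t 14.3 pos [0.57   0.3648 0.2494] rot [106.28  89.87 174.87] F [-0.53 -0.6  -0.11] w 0.0873
toolz [ 0.365  0.931 -0.001] tooly [-0.931  0.365  0.002] delta [ 0.1345 -0.0032 -0.2059]
scene plate rect ((0.49766916036605835, 0.17388838529586792), (0.09005895256996155, 0.0923800840973854), 72.25015258789062)
 handle n 190 mean [0.5014 0.1752 0.1249] zmax 0.1382
 cap 82 [0.4981 0.176  0.1353] [0.0166 0.0169 0.0047]
 guard 509 ((0.4975305199623108, 0.1757073700428009), 0.02753607928752899)
 box ((0.5099633932113647, -0.18195079267024994), (0.231102854013443, 0.1712445467710495), 76.60883331298828) 0.059288897428549
  orange 347 ((0.5225250720977783, -0.21141193807125092), (0.027884038165211678, 0.049018509685993195), 73.89537811279297) [ 0.5238 -0.2096  0.071 ] [0.0658 0.0793]
  blue 326 ((0.512183427810669, -0.2572462856769562), (0.028050048276782036, 0.048565179109573364), 78.16925811767578) [ 0.5148 -0.2565  0.0711] [0.0653 0.0789]
  green 365 ((0.5167961716651917, -0.11165818572044373), (0.028136856853961945, 0.10487827658653259), 77.9788589477539) [ 0.5456 -0.1166  0.0711] [0.0658 0.0793]
```

View pics/i.png

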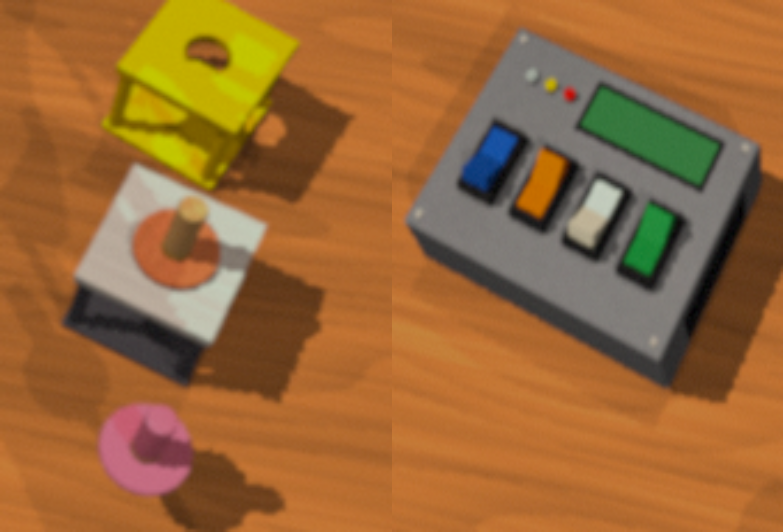

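The stylus hangs upright, with its guard flat on the aluminium plate. Orange now looks like green (on), while blue and white are still off.

```bash
python3 -c "
from cell import env; print(env.sign_off())"
```

```text
the job is handed in; nothing more can be done
None
```

The orange rocker is flipped fully on, the stylus is back in its aluminium stand, and the job is handed in at about 14.5 s of the 42 s allowed. I gripped the stylus by its wooden handle and pressed the raised end with the tip. The force rose to about 9 N, which showed the rocker was at its stop.

**Rockers:** After the press, orange's far half was level and its near half sloped at 0.50 rad in the wrist camera. The scene camera gave a noisier 0.44 rad. Blue and white are still off and green is still on, by measured height after the press and by eye at the end.

**Stylus:** The last picture shows it upright in the hole, with its guard flat on the plate about 2 mm off centre. The gripper is open and touching nothing.

No checks failed; the only disagreement was that slope reading.

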